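Move the charged battery pack from its charger to the pack rack

TASK

One of the two packs has finished charging: the one in the charger with the green lamp. Pinch its two blue side tabs together to unlatch it, draw it straight up out of the charger without wrenching it, and stand it upright on the clear bench and let go; then take it again by the front and back of its head, tabs left free, and lower it without dropping it into the rack's empty bay, upright with its tabs facing the dividers like the other packs. Leave the other packs and everything else on the bench where they are.

Things in the scene. Friction and masses are not known exactly. Their poses are not given: they have to be found in the camera images.
- pack: Charged battery pack, about 0.36 kg, stem-down in the charger with the green lamp. Dark stem 40 (x) x 34 (y) x 46 mm high; above it a grey head 56 (x) x 46 (y) mm, 46 to 82 mm above the foot; blue tabs on its +y and -y sides. Origin: centre of the stem's flat foot, on which it stands by itself; z up, y through the tabs. Alike after half a turn
- pack_tab_l (a point): Middle of the outer face of the blue release tab on the pack's +y side, 67 mm above the foot. The tab is 16 mm wide (x) and 22 mm high (56 to 78 mm above the foot) and stands 6.5 mm out of the head: 59 mm over both tabs, 46 mm pressed flush. A hook 6 mm out of the stem, 30 to 37 mm above the foot, moves with it
- pack_tab_r (a point): The same for the tab on the pack's -y side
- tab_left (a joint): Travel of the sprung tab on the pack's +y side: 0 m sprung out, 0.0065 m pressed right in (flush). Spring 2.7 N at rest, 8.6 N right in; it springs back when let go. Its hook is free of the charger from about 0.005 m
- tab_right (a joint): The same for the tab on the pack's -y side
- charger_ready: Charger with the GREEN lamp bar, dark grey, fixed; 130 mm (x, from -87 to +43 mm) x 100 mm (y). The pack's well is in a raised turret 56 (x) x 76 (y) mm, top 58 mm above the bench. On the -x side a front deck 40 mm high carries the lamp. Origin: on the bench under the middle of the well; the seated pack has the same x, y and yaw
- ready_well (a point): Centre of the floor of the green-lamp charger's well, 14 mm above the bench, where the pack's foot stands: its head is 60 to 96 mm above the bench. The mouth leaves 2 mm round the stem; the hooks catch under its lips on the +y and -y sides (1 mm of free lift), so the pack comes straight up only with both tabs pressed in
- charger_busy: The other charger, alike but with a RED lamp bar; fixed. Its pack is still charging and stays there
- pack_busy: Battery pack in the charger with the red lamp: leave it alone; same size and shape as pack, origin likewise at the centre of the foot of its stem
- rack: Plywood pack rack, fixed, 82 (x) x 228 (y) mm: three bays side by side, centres at y = -74, 0, +74 mm. Floor 8 mm thick; dividers and ends 6 mm thick, 72 mm above the bench; lips in front and behind only 30 mm above the bench. Each bay is 68 (y) x 70 (x) mm inside. Origin: centre of the underside
- free_bay: The empty bay of the rack (two of three are taken). Origin: centre of the bay's floor, 8 mm above the bench; axes as the rack's: y across the bay to the dividers, x front to back. A pack in it has its tabs facing the dividers, about 4 mm beside each: fingers have room only at the head's front and back (its x sides)
- pack_left: Pack already stored in the rack: leave it alone; same size and shape as pack, origin likewise at the centre of the foot of its stem
- pack_mid: Another pack already stored in the rack: leave it alone; same size and shape as pack, origin likewise at the centre of the foot of its stem
- drill: Cordless drill driver standing at the right, foot about 110 x 74 mm, 180 mm high; origin under the foot. Bystander
- tape_measure: Yellow tape measure, 68 x 64 x 34 mm, beyond the open middle of the bench; origin under its centre. Bystander
- panel: Single small wooden panel with end battens lying flat, 150 x 156 x 16 mm, behind the chargers; origin under its centre. Bystander
- blow_gun: Metal air blow gun lying flat at the right, 230 mm long, 26 mm thick; origin under its middle. Bystander
- offcut: Wood offcut lying near the robot, 150 x 42 x 30 mm; origin under its centre. Bystander
- try_square: Try square lying flat near the robot at the left: 120 x 30 x 18 mm stock with a 200 mm steel blade; origin under the stock's centre. Bystander
- clear_bench (a point): Middle of the open stretch of bench between the chargers (robot's left) and the rack (robot's right), at bench height; at least 65 mm clear all round in every start
Not all that is in view belongs to the job. What is shaped like the pack but orange is not meant.

How it is judged:
By the outcome, as a careful person would: the job done as asked, in the order asked, and still so for the second after the job is handed in, with the robot touching nothing.
It also fails if it takes over 53 s, if anything falls off the work surface, if the arm or the gripper's body presses on something with over 40 N, if the wrist force passes 120 N, or if a joint passes its speed limit or range.

ROBOT

A 7-joint arm with a two-finger parallel gripper is mounted at the origin on the work surface. World frame = base frame: x ahead of the robot, y to its left, z up, the work surface at z = 0. Lengths are in m, angles in rad, forces in N, time in s.
With the tool pointing down it reaches from about 0.4 to 0.85 m from the base axis. Payload 4.5 kg.
Tool frame: the origin (TCP) lies on the centre line of the jaws, within the pads' length; the fingertips stand ahead of it and the grasp point (between the pads) lies 6 mm ahead of it (r.tcp_to_tips is the x of the fingertips in the tool frame, in m); x points along the fingers, y is the direction in which the jaws open and shut, and the axes are right-handed (so a half turn about x gives the same grasp; the last joint's range is limited). The gripper opens to 88 mm and grips with 3 to 60 N. Pads are 18 mm wide; open, the fingers measure 123 mm over their backs; the gripper's body (75 mm by 187 mm) begins 45 mm behind the grasp point.
Start: joints at [-1.208, 0.689, -0.195, 1.565, 0.157, 0.902, -0.215], TCP at [0.202, 0.592, 0.241] pointing down, gripper open.
Joint ranges: [-3.01, 3.01], [-0.46, 2.08], [-1.47, 1.51], [0.13, 2.56], [-1, 4.14], [0.04, 2.09], [-2.66, 2.66]. Speed limits (rad/s): [2.57, 2.57, 3.14, 3.14, 3.14, 3.14, 3.14].

INTERFACE

Orientations are given as a unit quaternion [x, y, z, w].
In Python, from plant import r gives the robot as it stands.
- The arm moves only by the tool play_rows, never from a script. Its argument "targets" is a list of rows, each a list of 3 entries, a list of its own where there are three numbers: the turn, a rotation vector about the world's x, y, z in rad, then the shift along the world's x, y, z in units of 40 mm (1.0 is 40 mm), then the closure in counts, from 0 (fully open) to 255 (shut). A call has 1 to 5 rows; each row shifts and turns the commanded pose from where the row before left it; what a row does not reach is not made up. A row lasts 1/10 s, in which the tool goes at most 50 mm and 8.59 degrees, less where a joint would pass 70% of its speed; a pose out of reach is approached as far as the arm can. A call is refused whole if a number of a shift passes 1 or a number of a turn 0.15, either way. A call with a gripper value outside its range is refused whole. The fingers move at their own pace and stop on an object; "newtons" is the grip in N (left out, the last holds). Time passes only in rows, so rows that do not move let the fingers close. It gives the time, the measured TCP pose, the force and the opening at its end, in the units of the state.
- r.get_state(): the state, without advancing time (a new reading comes with each control period).
- r.snapshot(name): name is "scene" or "side" or "wrist"; returns a dict with "color" (400x640x3 uint8, red, green, blue), "fx", "fy", "cx", "cy" (pixels), "cam_to_world" (4x4, takes a point from camera to world coordinates). Camera axes: x right, y up, looking along -z (the intrinsics and any distortion apply to the point x, -y, -z); pixel columns grow to the right and rows downward; lengths in m; the calibration is good to about 2 mm. The wrist camera is an equidistant fisheye: a pixel r from the principal point sees the ray r / f radians off the axis. A picture is of the moment at which its call begins. There is no depth.
- r.finish_job(): hands the job in, once; it reports no verdict.
The state is a dict: "clock": time; "q": joint angles; "qd": joint speeds; "joint_torque": joint torques, N m; "tool_pos": TCP position; "eef_rot": TCP orientation; "contact_force": force on the tool from outside, world axes, zero at the start; "moment": the same for the moment, N m; "opening": opening from 0.0 (shut) to 1.0 (fully open).
Only numpy, scipy, OpenCV 4.12 (cv2) and the standard library are available. Lean on these libraries where they do the work, as an engineer would, in place of code of your own. Each camera call takes 0.05 s, during which the arm holds its last target.

## Working session

There is one attempt and no reset: what is moved stays moved. The work goes in short steps, Python scripts to look and compute and a tool call to move; the robot and the scene stay as the last step left them, time stands still between calls to the robot, and variables do not carry over. Pictures are saved under pics/ and viewed, and the job is handed in when it is done.

Besides the shell and the picture viewer there is one more tool, called by a JSON object that holds its "fn" and its "kwargs". play_rows: Moves the arm, as the interface text tells. Its arguments: {"type":"object","properties":{"targets":{"type":"array","items":{"type":"array"}},"newtons":{"type":"number"}},"required":["targets"]}

```bash
ls; mkdir -p pics
python3 - <<'E'
from plant import r
import cv2
s=r.get_state();print({k:(v if not hasattr(v,'round') else v) for k,v in s.items()});print(r.tcp_to_tips)
for n in ["scene","side","wrist"]:
    p=r.snapshot(n);cv2.imwrite(f"pics/{n}0.png",p["color"][:,:,::-1]);print(n,p["fx"],p["fy"],p["cx"],p["cy"],p["cam_to_world"],[k for k in p])
E
```

```text
pics
{'clock': 0.0, 'q': array([-1.20820851,  0.68999522, -0.19449314,  1.56636421,  0.1572439 ,
        0.90247737, -0.21512198]), 'qd': array([ 2.54582091e-04,  3.43116583e-04,  2.11769891e-05,  1.52312734e-03,
        1.09843851e-03, -1.00533650e-03, -1.05568148e-03]), 'joint_torque': array([ 3.70108964e-04, -5.27562296e+01, -1.26681089e+00, -1.53421694e+01,
       -5.26150223e-02,  6.70233960e-03,  1.92916759e-04]), 'tool_pos': array([0.20164783, 0.59090278, 0.2404971 ]), 'eef_rot': array([ 0.11506246,  0.69764591, -0.11636999,  0.69750185]), 'contact_force': array([ 0.26142608, -0.68476581, -0.09532471]), 'moment': array([-0.0111265 , -0.02307437,  0.01086863]), 'opening': 1.0024921414438004}
0.025
scene 438.2551433962144 438.2551433962144 324.20698463691105 199.3985199828195 [[ 0.6631586  -0.64073913  0.38687729  1.07833905]
 [ 0.74838329  0.55936632 -0.35641517 -0.55463692]
 [ 0.01196302  0.52589228  0.85046704  1.32484099]
 [ 0.          0.          0.          1.        ]] ['color', 'fx', 'fy', 'cx', 'cy', 'cam_to_world']
side 494.11101625256686 494.11101625256686 314.7872496159273 209.7755306650734 [[ 0.98042181  0.12477898 -0.15232621  0.28910812]
 [-0.19634163  0.56082158 -0.80431904 -1.3667443 ]
 [-0.01493428  0.81847991  0.57434102  1.03097346]
 [ 0.          0.          0.          1.        ]] ['color', 'fx', 'fy', 'cx', 'cy', 'cam_to_world']
wrist 309.70691628693146 309.70691628693146 316.5310710050155 199.72780112983307 [[ 0.32219434 -0.91007589 -0.26067735  0.13446971]
 [ 0.94667239  0.30930669  0.09022616  0.61417874]
 [-0.0014834  -0.27584641  0.96120058  0.38389785]
 [ 0.          0.          0.          1.        ]] ['color', 'fx', 'fy', 'cx', 'cy', 'cam_to_world']
```

View pics/scene0.png

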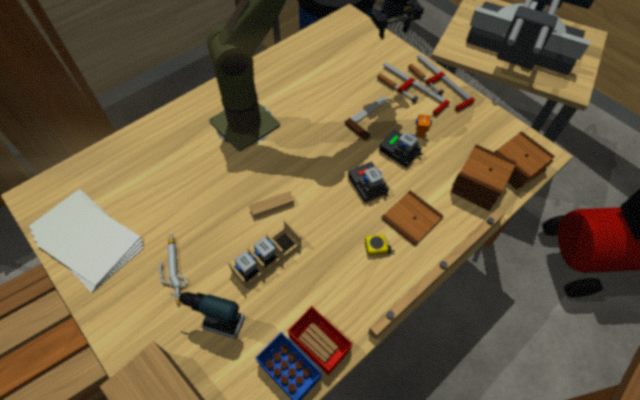

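View pics/side0.png

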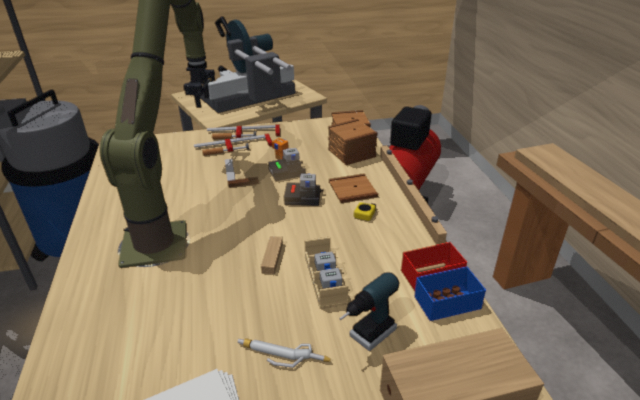

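View pics/wrist0.png

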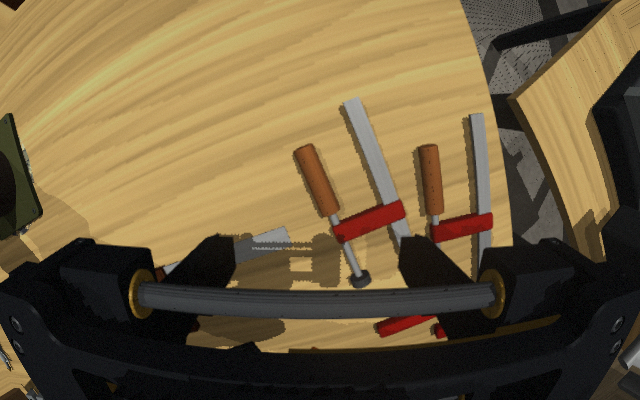

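Candidates: the pack in the green-lamp charger is at scene (406,142), and the busy pack with the red lamp is at (373,173). The orange look-alike is at (424,123), and the rack packs are at (246,262) and (265,249). I choose the one at (406,142) and check it in a close crop.

```bash
cat > h.py <<'E'
import numpy as np, cv2
from scipy.spatial.transform import Rotation as R
def ray(p,u,v):
    d=np.array([(u-p["cx"])/p["fx"],-(v-p["cy"])/p["fy"],-1.0]);M=p["cam_to_world"];d=M[:3,:3]@d
    return M[:3,3],d/np.linalg.norm(d)
def hitz(p,u,v,z):
    o,d=ray(p,u,v);return o+d*(z-o[2])/d[2]
def proj(p,X,fish=False):
    M=p["cam_to_world"];X=np.atleast_2d(X);c=(X-M[:3,3])@M[:3,:3]
    x,y,z=c[:,0],-c[:,1],-c[:,2]
    if fish:
        rr=np.hypot(x,y);t=np.arctan2(rr,z);k=np.where(rr>1e-9,t/np.maximum(rr,1e-9),1/z)
        return np.c_[p["cx"]+p["fx"]*x*k,p["cy"]+p["fy"]*y*k]
    return np.c_[p["cx"]+p["fx"]*x/z,p["cy"]+p["fy"]*y/z]
def box(x0,x1,y0,y1,z0,z1):
    return np.array([[x,y,z] for x in(x0,x1) for y in(y0,y1) for z in(z0,z1)])
EDG=[(a,b) for a in range(8) for b in range(a+1,8) if bin(a^b).count('1')==1]
def place(P,x,y,yaw,z=0):
    c,s=np.cos(yaw),np.sin(yaw);return P@np.array([[c,s,0],[-s,c,0],[0,0,1]])+[x,y,z]
def draw(img,p,P,col,s,ox,oy,fish=False):
    q=(proj(p,P,fish)-[ox,oy])*s+s/2-.5
    for a,b in EDG: cv2.line(img,tuple(int(v) for v in q[a].round()),tuple(int(v) for v in q[b].round()),col,1,cv2.LINE_AA)
def crop(img,x,y,w,h,s): return cv2.resize(img[y:y+h,x:x+w,::-1],None,fx=s,fy=s,interpolation=cv2.INTER_CUBIC)
E
python3 - <<'E'
from plant import r
from h import *
a=r.snapshot("scene");b=r.snapshot("side")
import pickle;pickle.dump((a,b),open("s0.pkl","wb"))
cv2.imwrite("pics/c1.png",np.hstack([crop(a["color"],340,110,100,100,4),crop(a["color"],220,205,100,100,4)]))
cv2.imwrite("pics/c2.png",np.hstack([crop(b["color"],255,130,100,100,4),crop(b["color"],280,225,100,100,4)]))
for n,u,v in(("g",406,142),("b",373,173)): print(n,hitz(a,u,v,.096))
for n,u,v in(("g",291,155),("b",308,180)): print(n,hitz(b,u,v,.096))
E
```

```text
g [0.53116823 0.34307554 0.096     ]
b [0.54973732 0.15704524 0.096     ]
g [0.51943951 0.3292649  0.096     ]
b [0.54988581 0.13119042 0.096     ]
```

View pics/c1.png

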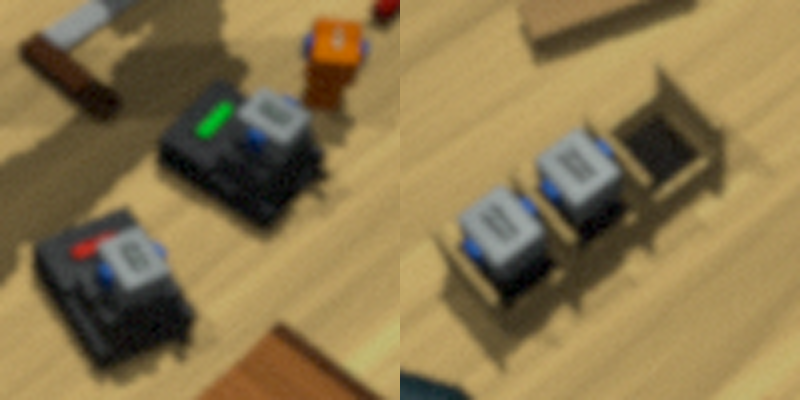

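View pics/c2.png

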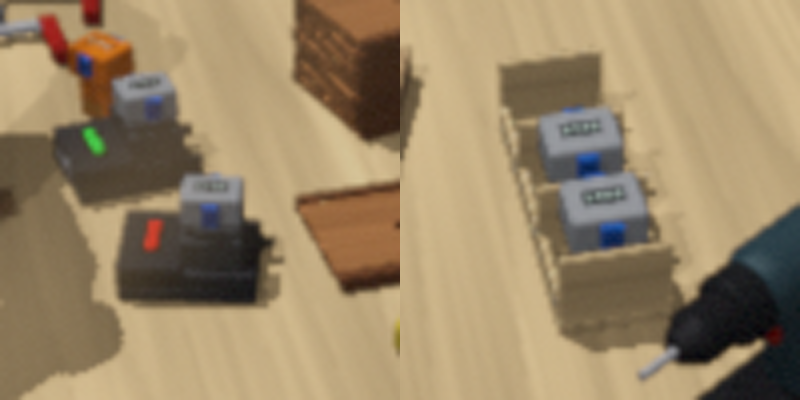

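The crop confirms it: the green lamp is at scene crop (213,120) and the grey pack beside it at (275,117). The orange look-alike stands loose at (335,45). The rack's free bay is at right-crop (660,150). Next I fit the poses.

Run:
```python
from h import *
import pickle
a,b=pickle.load(open("s0.pkl","rb"))
def A(x,y,ox,oy):return (x/4-.375+ox,y/4-.375+oy)
for n,pa,pb in(("green",A(275,117,340,110),A(145,84,255,130)),("busy",A(137,261,340,110),A(212,188,255,130))):
    print(n,hitz(a,*pa,.096),hitz(b,*pb,.096))
# rack packs top z=.09
for n,pa,pb in(("mid",A(580,163,120,205),A(580,130,180,225)),("left",A(503,227,120,205),A(603,195,180,225))):
    print(n,hitz(a,*pa,.09),hitz(b,*pb,.09))
# lamp/yaw: green charger
print("lamp",hitz(a,*A(213,120,340,110),.042),hitz(b,*A(93,140,255,130),.042))
# rack corners top z=.072
print("rack end far", hitz(a,*A(657,68,120,205),.072),hitz(a,*A(720,130,120,205),.072),hitz(b,*A(499,66,180,225),.072),hitz(b,*A(600,55,180,225),.072))
print("near end", hitz(b,*A(557,260,180,225),.072),hitz(b,*A(670,243,180,225),.072))
```

```text
green [0.5269319  0.36023722 0.096     ] [0.52463502 0.36497844 0.096     ]
busy [0.55726746 0.1537648  0.096     ] [0.55289428 0.15451848 0.096     ]
mid [ 0.52055349 -0.28788482  0.09      ] [ 0.51948333 -0.29091313  0.09      ]
left [ 0.52478098 -0.36455342  0.09      ] [ 0.52041423 -0.36244163  0.09      ]
lamp [0.4667619  0.35352555 0.042     ] [0.46864741 0.35993526 0.042     ]
rack end far [ 0.4857394  -0.18491575  0.072     ] [ 0.56273195 -0.18246989  0.072     ] [ 0.47869393 -0.18268919  0.072     ] [ 0.55814379 -0.18612636  0.072     ]
near end [ 0.47944557 -0.40053596  0.072     ] [ 0.5593275  -0.40076716  0.072     ]
```

```bash
cat > ov.py <<'E'
from h import *
HEAD=box(-.028,.028,-.023,.023,.046,.082)
TUR=box(-.028,.028,-.038,.038,.04,.058); DK=box(-.087,.043,-.05,.05,0,.04)
RK=box(-.041,.041,-.114,.114,0,.072); BAY=box(-.035,.035,-.034,.034,.008,.072)
def sheet(a,b,g,rk,name,bay=74e-3):
    o=[]
    for p,c1,c2 in((a,(375,120,60,60),(220,205,100,100)),(b,(260,135,60,60),(280,225,100,100))):
        for c,k in((c1,0),(c2,1)):
            s=400//c[2];im=crop(p["color"],*c,s)
            if k==0:
                for P,z,col in((HEAD,.014,(0,255,255)),(DK,0,(255,0,255))): draw(im,p,place(P,*g,z),col,s,*c[:2])
            else:
                draw(im,p,place(RK,*rk),(0,255,255),s,*c[:2]);draw(im,p,place(BAY+[0,bay,0],*rk),(255,0,255),s,*c[:2])
                draw(im,p,place(HEAD+[0,0,.008],*rk),(0,0,255),s,*c[:2]);draw(im,p,place(HEAD+[0,-bay,.008],*rk),(0,0,255),s,*c[:2])
            o.append(cv2.resize(im,(400,400)))
    im=np.vstack([np.hstack(o[:2]),np.hstack(o[2:])]);cv2.imwrite(name,cv2.resize(im,(600,600)) if 0 else im[:, :])
    cv2.imwrite(name[:-4]+"a.png",im[:400]);cv2.imwrite(name[:-4]+"b.png",im[400:])
E
python3 - <<'E'
from ov import *
import pickle
a,b=pickle.load(open("s0.pkl","rb"))
sheet(a,b,(.526,.3625,.1),(.5205,-.291,0.0),"pics/o1.png")
E
```

```text
(no output)
```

View pics/o1a.png

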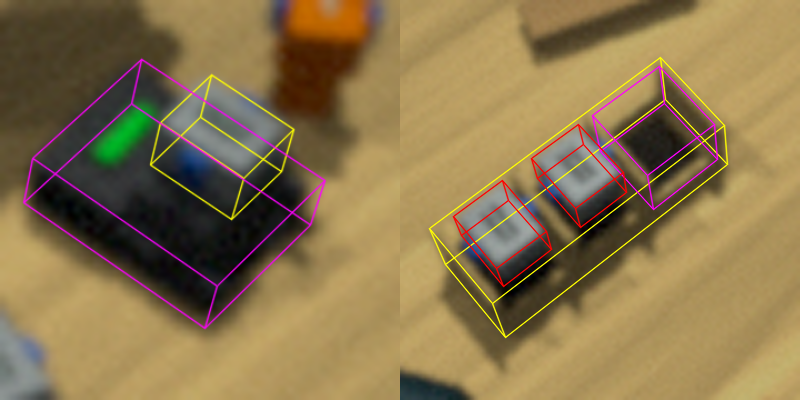

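View pics/o1b.png

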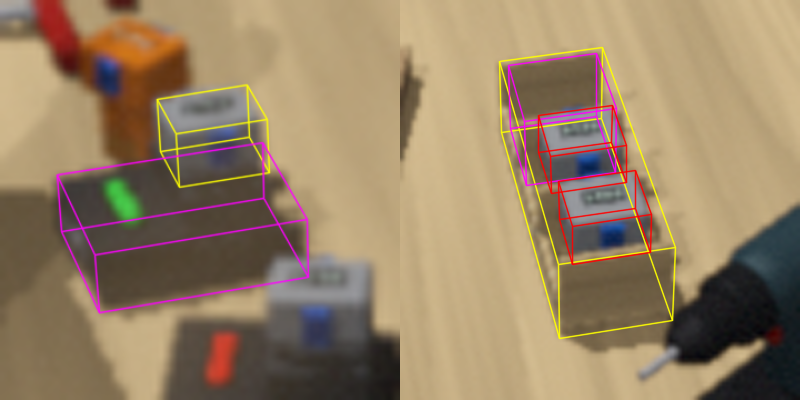

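```bash
cat > st.py <<'E'
from h import *
def st(r):
    s=r.get_state();M=R.from_quat(s["eef_rot"]).as_matrix();y=M[:,1]
    if y[1]<0:pass
    print("t %.2f pos %s tilt(x axis) %s yaxis yaw %.4f  F %s open %.3f q7 %.2f"%(s["clock"],s["tool_pos"].round(4),M[:,0].round(4),np.arctan2(y[1],y[0]),s["contact_force"].round(2),s["opening"],s["q"][6]))
    return s,M
E
python3 - <<'E'
from plant import r
from st import *
import pickle
s,M=st(r);print(M.round(3));a,b=pickle.load(open("s0.pkl","rb"))
print("orange",hitz(a,423.4,119.6,.082))
E
```

```text
t 0.25 pos [0.2017 0.5913 0.2409] tilt(x axis) [-2.e-04 -8.e-04 -1.e+00] yaxis yaw 1.2421  F [-0.06 -0.09 -0.51] open 1.001 q7 -0.22
[[-0.     0.323  0.946]
 [-0.001  0.946 -0.323]
 [-1.    -0.001  0.   ]]
orange [0.49419384 0.48268754 0.082     ]
```

{"fn": "play_rows", "kwargs": {"targets": [[[0,0,0.1],[0.8,-0.5,0],0],[[0,0,0.1],[0.9,-0.6,0],0],[[0,0,0.1],[0.9,-0.6,0],0],[[0,0,0.1],[0.9,-0.6,0],0],[[0,0,0.03],[0.9,-0.6,0],0]]}}

```text
clock: 0.75
tool_pos: [0.3792, 0.4743, 0.2412]
eef_rot: [-0.037, 0.706, 0.037, 0.706]
contact_force: [0.7, 0.6, 0.2]
opening: 1.0
```

{"fn": "play_rows", "kwargs": {"targets": [[[0,0,0],[0.9,-0.7,0],0],[[0,0,0],[0.9,-0.7,0],0],[[0,0,0],[0.9,-0.7,-0.2],0],[[0,0,0],[0.9,-0.7,-0.3],0],[[0,0,0],[0,0,0],0]]}}

```text
clock: 1.25
tool_pos: [0.5283, 0.3549, 0.2191]
eef_rot: [-0.034, 0.706, 0.029, 0.707]
contact_force: [0.9, -0.3, 0.4]
opening: 1.0
```

Run:
```python
from plant import r
from ov import *
from st import *
import pickle
st(r);p=r.snapshot("wrist");st(r)
pickle.dump(p,open("w1.pkl","wb"))
im=cv2.resize(p["color"][:,:,::-1],None,fx=1.25,fy=1.25);cv2.imwrite("pics/w1.png",im)
print(proj(p,place(HEAD,.526,.3625,.1,.014),True).round())
```

```text
t 1.25 pos [0.5283 0.3549 0.2191] tilt(x axis) [ 0.0023 -0.0074 -1.    ] yaxis yaw 1.6596  F [ 0.94 -0.28  0.42] open 1.000 q7 0.73
t 1.30 pos [0.5249 0.3589 0.2199] tilt(x axis) [ 1.0e-04 -3.6e-03 -1.0e+00] yaxis yaw 1.6641  F [-1.54  0.74 -0.28] open 1.002 q7 0.73
[[302. 155.]
 [300. 161.]
 [349. 155.]
 [352. 161.]
 [303. 210.]
 [301. 222.]
 [348. 209.]
 [351. 221.]]
```

View pics/w1.png

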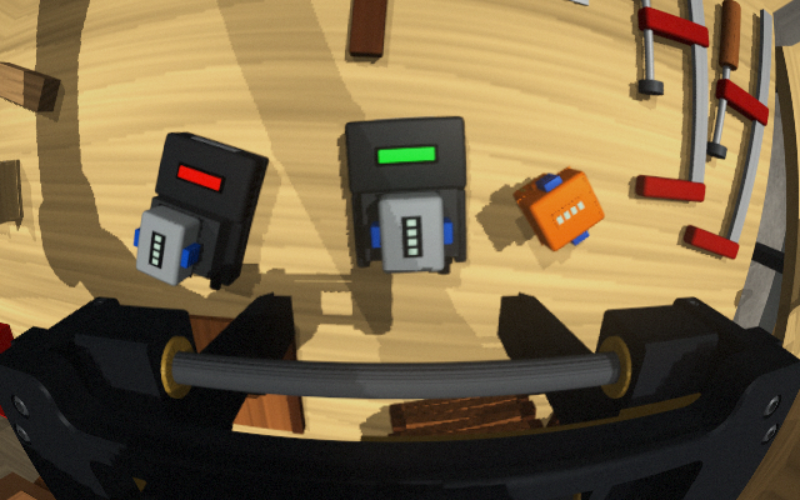

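The wrist picture shows the green lamp at (407,155) with its grey pack at (411,232) and tabs at (376,234) and (447,232). The red-lamp charger is to the left and the orange one at (562,208). The arm was still settling, so I take another picture and overlay the model.

Run:
```python
from plant import r
from ov import *
from st import *
import pickle
r.snapshot("wrist");st(r);p=r.snapshot("wrist");st(r)
pickle.dump(p,open("w1.pkl","wb"))
c=(265,90,120,140);im=crop(p["color"],*c,4);cv2.imwrite("pics/w2.png",im)
im=im.copy()
draw(im,p,place(HEAD,.526,.3625,.1,.014),(0,255,255),4,*c[:2],fish=True)
draw(im,p,place(DK,.526,.3625,.1,0),(255,0,255),4,*c[:2],fish=True)
cv2.imwrite("pics/w2o.png",im)
```

```text
t 1.35 pos [0.5225 0.3621 0.2206] tilt(x axis) [-9.e-04 -7.e-04 -1.e+00] yaxis yaw 1.6688  F [-0.94  0.56  0.14] open 1.001 q7 0.73
t 1.40 pos [0.5211 0.3641 0.2212] tilt(x axis) [-1.1e-03  8.0e-04 -1.0e+00] yaxis yaw 1.6722  F [-0.61  0.86 -0.79] open 1.005 q7 0.73
```

View pics/w2.png

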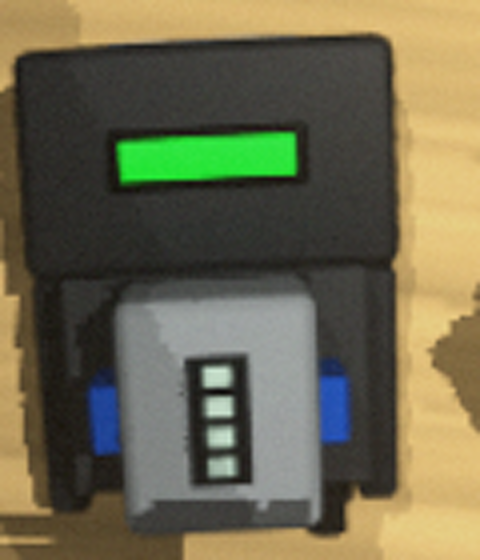

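View pics/w2o.png

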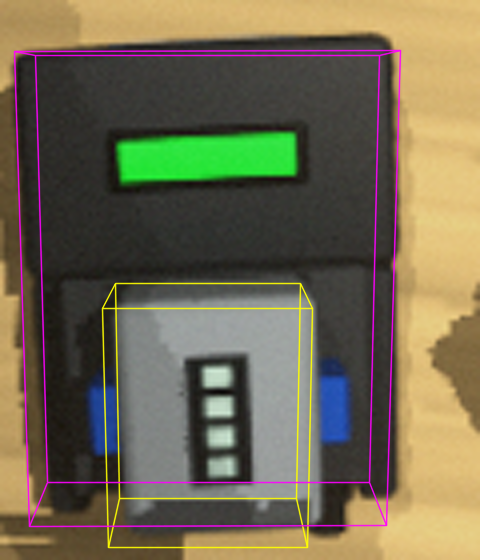

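Run:
```python
from ov import *
import pickle
from scipy.optimize import least_squares
p=pickle.load(open("w1.pkl","rb"))
W=np.array([[-.087,-.05,.04],[-.087,.05,.04],[.028,-.023,.096],[.028,.023,.096],[0,-.0295,.081],[0,.0295,.081]])
I=np.array([[14,48],[394,34],[127,532],[318,524],[90,415],[349,408]])/4-.375+[265,90]
f=lambda v:(proj(p,place(W,*v),True)-I).ravel()
for l in("linear","soft_l1"):
    s=least_squares(f,[.526,.3625,.1],x_scale=[.01,.01,.1],loss=l);print(s.x,(s.fun.reshape(-1,2)*4).round(1) if l=="linear" else "")
c=(265,90,120,140);im=crop(p["color"],*c,4)
draw(im,p,place(HEAD,*s.x,.014),(0,255,255),4,*c[:2],fish=True)
draw(im,p,place(DK,*s.x,0),(255,0,255),4,*c[:2],fish=True)
cv2.imwrite("pics/w3.png",im)
a,b=pickle.load(open("s0.pkl","rb"));sheet(a,b,s.x,(.5205,-.291,0),"pics/o3.png")
```

```text
[0.5231311  0.36479672 0.13713688] [[-2.1  0.1]
 [ 3.3 -0.7]
 [-3.3  8.3]
 [ 4.6  9. ]
 [ 3.6 -7.1]
 [-6.  -9.4]]
[0.5232028  0.36475824 0.13719191]
```

View pics/w3.png

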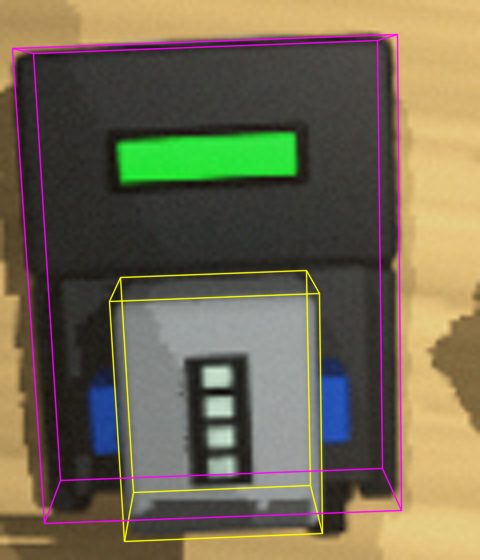

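View pics/o3b.png

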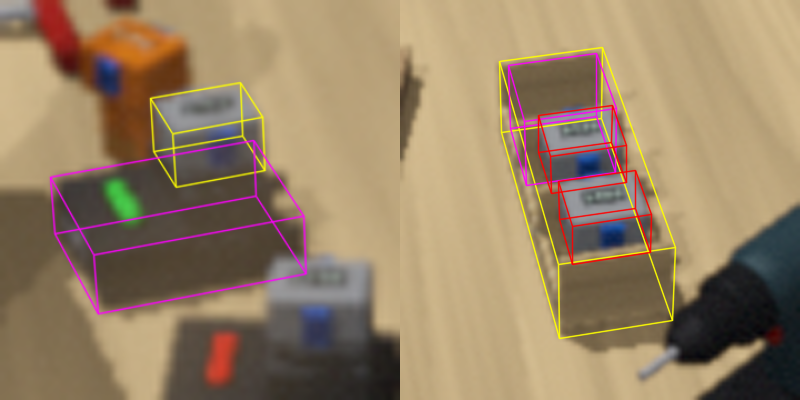

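Run:
```python
from plant import r
from st import *
r.snapshot("side");r.snapshot("side");s,M=st(r);print((np.array([.5235,.3645,.09])-s["tool_pos"])/.04)
```

```text
t 1.50 pos [0.5202 0.3655 0.2217] tilt(x axis) [-8.0e-04  1.6e-03 -1.0e+00] yaxis yaw 1.6750  F [-0.04 -0.35 -0.07] open 1.002 q7 0.73
[ 0.08165601 -0.0244084  -3.292863  ]
```

{"fn": "play_rows", "kwargs": {"targets": [[[0,0,0.03],[0.08,-0.03,-0.5],0],[[0,0,0],[0,0,-0.7],0],[[0,0,0],[0,0,-0.6],0],[[0,0,0],[0,0,-0.4],0],[[0,0,0],[0,0,0],0]]}}

```text
clock: 2.0
tool_pos: [0.5224, 0.363, 0.1315]
eef_rot: [-0.048, 0.707, 0.047, 0.704]
contact_force: [-1.1, -0.3, 0.4]
opening: 1.001
```

{"fn": "play_rows", "kwargs": {"targets": [[[0,0,0],[0,0,0],0],[[0,0,0],[0,0,0],0]]}}

```text
clock: 2.2
tool_pos: [0.5252, 0.3637, 0.1348]
eef_rot: [-0.046, 0.705, 0.047, 0.706]
contact_force: [-0.4, 0.3, 0.0]
opening: 1.002
```

Run:
```python
from plant import r
from ov import *
from st import *
import pickle
p=r.snapshot("wrist");st(r);b=r.snapshot("side")
pickle.dump(p,open("w2.pkl","wb"))
g=(.5232,.3647,.137)
im=p["color"][:,:,::-1].copy()
im=cv2.resize(im,None,fx=1.25,fy=1.25)
cv2.imwrite("pics/w4.png",im)
draw(im,p,place(HEAD,*g,.014),(0,255,255),1.25,0,0,fish=True)
cv2.imwrite("pics/w4o.png",im);cv2.imwrite("pics/s4.png",crop(b["color"],240,100,100,100,6))
```

```text
t 2.25 pos [0.5254 0.3634 0.1348] tilt(x axis) [ 0.0018  0.0018 -1.    ] yaxis yaw 1.7027  F [ 0.12  1.45 -0.51] open 0.997 q7 0.71
```

View pics/w4o.png

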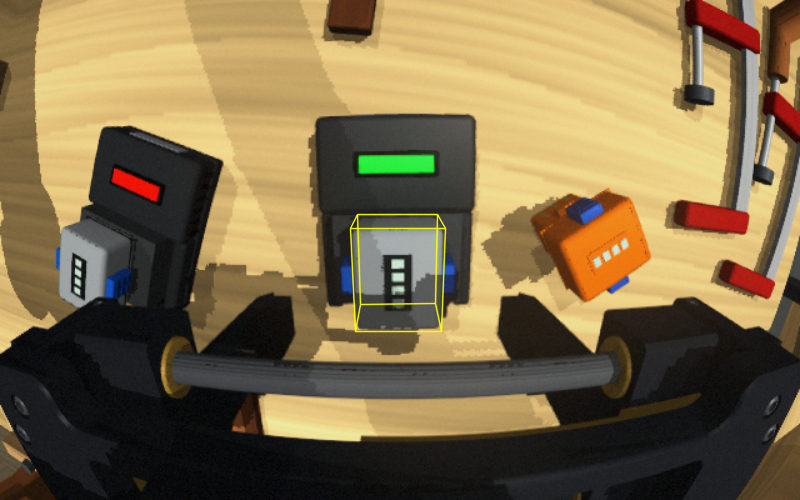

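View pics/s4.png

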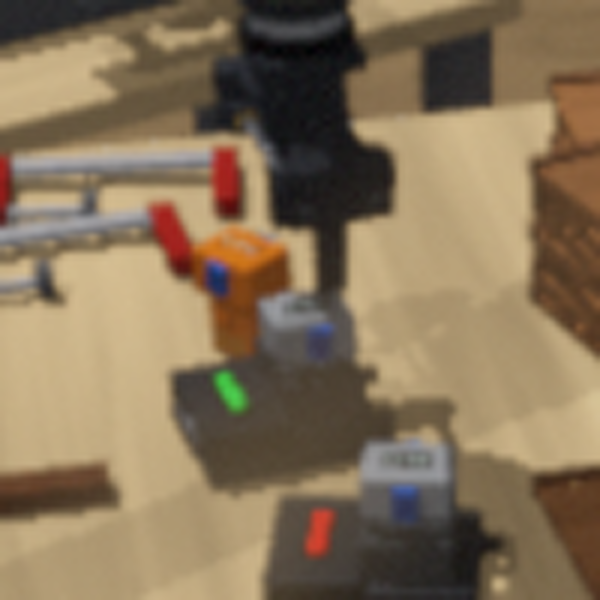

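Run:
```python
from plant import r
from ov import *
from st import *
s,M=st(r)
a=r.snapshot("scene");b=r.snapshot("side");w=r.snapshot("wrist")
t=s["tool_pos"]+M@np.array([.025,0,0])
for sg in(-1,1):
    q=t+sg*.044*M[:,1];q2=t+sg*.0615*M[:,1]
    print((proj(b,[q,q2])-[240,100])*6,(proj(a,[q,q2])-[360,90])*6,proj(w,[q,q2],True)*1.25)
cv2.imwrite("pics/a5.png",crop(a["color"],360,90,100,100,6))
```

```text
t 2.30 pos [0.5254 0.3632 0.1347] tilt(x axis) [ 0.0017  0.0016 -1.    ] yaxis yaw 1.7024  F [0.21 0.18 0.39] open 0.996 q7 0.71
[[325.3925917  316.58406286]
 [333.30154255 328.84515078]] [[252.90625743 317.75078115]
 [235.58702281 335.19312233]] [[304.39284251 295.80843607]
 [270.02112604 295.00859551]]
[[287.25869261 257.4658438 ]
 [279.98523884 246.18995427]] [[337.67206939 232.38244674]
 [354.08083961 215.85704162]] [[488.14377456 295.85629699]
 [522.45914738 295.07564392]]
```

View pics/a5.png

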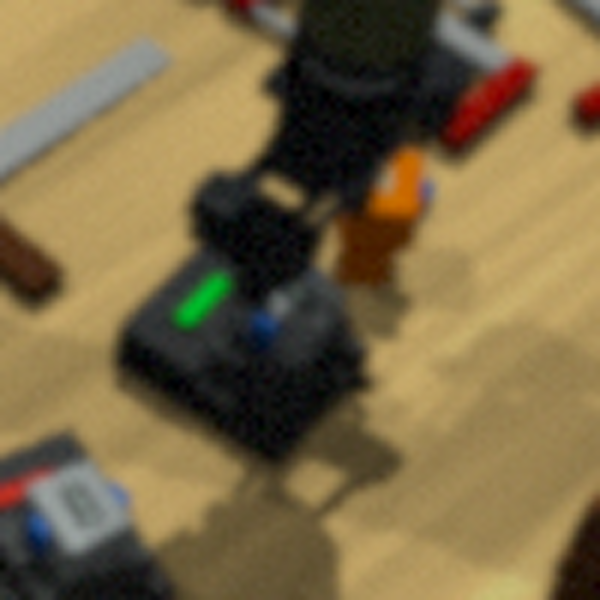

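The wrist view shows the pack centred between the fingers, at column 398 against the jaw centre at 396. I go down with a small correction.

{"fn": "play_rows", "kwargs": {"targets": [[[0,0,0],[-0.04,0.03,-0.3],0],[[0,0,0],[0,0,-0.4],0],[[0,0,0],[0,0,-0.4],0],[[0,0,0],[0,0,0],0],[[0,0,0],[0,0,0],0]]}}

```text
clock: 2.95
tool_pos: [0.5229, 0.3632, 0.0883]
eef_rot: [-0.047, 0.706, 0.046, 0.705]
contact_force: [1.2, -0.2, 0.5]
opening: 0.997
```

Run:
```python
from plant import r
from ov import *
from st import *
b=r.snapshot("side");a=r.snapshot("scene");w=r.snapshot("wrist");st(r)
cv2.imwrite("pics/s6.png",np.hstack([crop(b["color"],255,130,60,70,6),crop(a["color"],375,110,60,70,6)]))
cv2.imwrite("pics/w6.png",w["color"][:,:,::-1])
```

```text
t 3.10 pos [0.5237 0.3639 0.0898] tilt(x axis) [ 7.e-04  8.e-04 -1.e+00] yaxis yaw 1.7019  F [0.39 0.4  0.18] open 0.997 q7 0.69
```

View pics/s6.png

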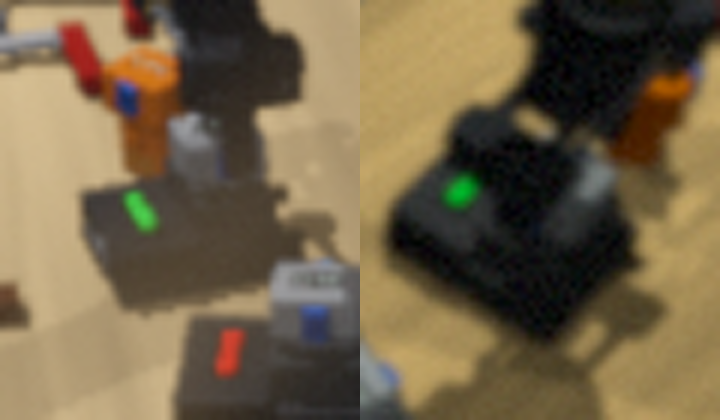

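View pics/w6.png

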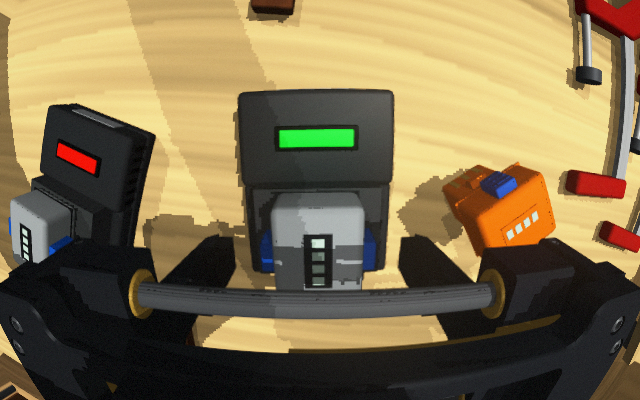

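Run:
```python
from plant import r
from ov import *
from st import *
s,M=st(r);b=r.snapshot("side")
c=(270,120,50,50);im0=crop(b["color"],*c,8);im=im0.copy()
yaw=.132
F=box(-.009,.009,-.0615,-.044,-.025,.02)
draw(im,b,place(F,*s["tool_pos"][:2],yaw,s["tool_pos"][2]),(0,255,0),8,*c[:2])
TB=box(-.008,.008,-.0295,-.023,.056,.078)
draw(im,b,place(TB,.5232,.3647,yaw,.014),(0,255,255),8,*c[:2])
draw(im,b,place(HEAD,.5232,.3647,yaw,.014),(0,0,255),8,*c[:2])
cv2.imwrite("pics/s7.png",np.hstack([im0,im]))
```

```text
t 3.10 pos [0.5237 0.3639 0.0898] tilt(x axis) [ 7.e-04  8.e-04 -1.e+00] yaxis yaw 1.7019  F [0.39 0.4  0.18] open 0.997 q7 0.69
```

View pics/s7.png

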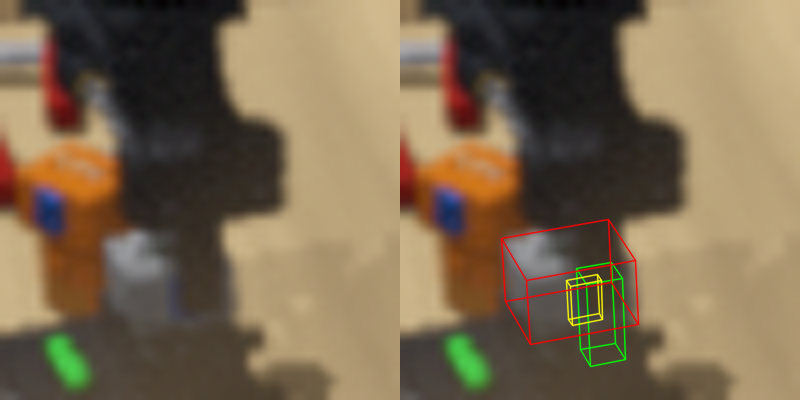

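{"fn": "play_rows", "kwargs": {"targets": [[[0,0,0],[0,0,0],100],[[0,0,0],[0,0,0],200],[[0,0,0],[0,0,0],255],[[0,0,0],[0,0,0],255],[[0,0,0],[0,0,0],255]], "newtons": 25}}

```text
clock: 3.65
tool_pos: [0.5235, 0.3638, 0.0896]
eef_rot: [-0.046, 0.705, 0.047, 0.706]
contact_force: [-0.5, -0.0, 2.8]
opening: 0.569
```

{"fn": "play_rows", "kwargs": {"targets": [[[0,0,0],[0,0,0],255],[[0,0,0],[0,0,0],255],[[0,0,0],[0,0,0],255]]}}

```text
clock: 3.95
tool_pos: [0.5236, 0.3638, 0.0897]
eef_rot: [-0.046, 0.705, 0.047, 0.706]
contact_force: [-0.7, 0.4, 3.4]
opening: 0.52
```

Run:
```python
from plant import r
from ov import *
from st import *
b=r.snapshot("side");w=r.snapshot("wrist");s,M=st(r);print(s["opening"]*88,s["moment"])
cv2.imwrite("pics/s8.png",crop(b["color"],270,120,50,50,8))
cv2.imwrite("pics/w8.png",w["color"][:,:,::-1])
```

```text
t 4.05 pos [0.5235 0.3638 0.0896] tilt(x axis) [ 3.e-04  5.e-04 -1.e+00] yaxis yaw 1.7022  F [0.51 0.3  4.45] open 0.524 q7 0.69
46.141590501822236 [0.01295923 0.05586282 0.0608704 ]
```

View pics/s8.png

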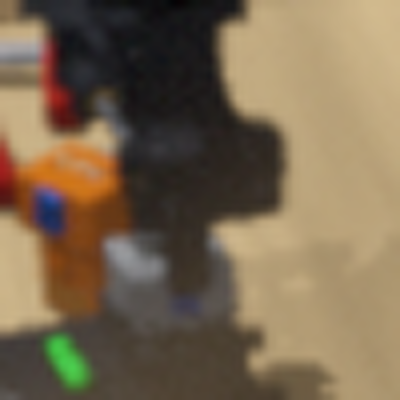

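View pics/w8.png

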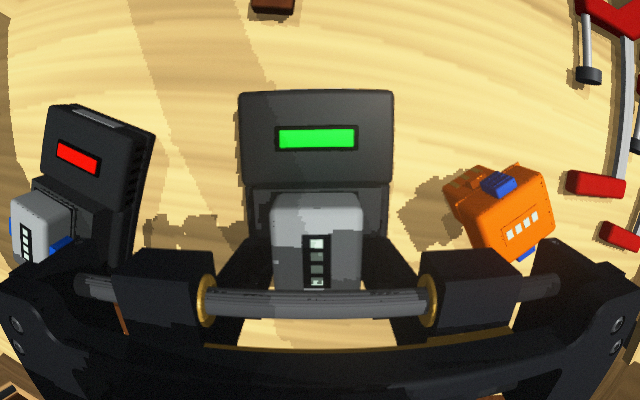

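The opening is 46.1 mm, so both tabs are flush, and the finger is centred on the tab. I lift gently.

{"fn": "play_rows", "kwargs": {"targets": [[[0,0,0],[0,0,0.05],255],[[0,0,0],[0,0,0.1],255],[[0,0,0],[0,0,0.1],255],[[0,0,0],[0,0,0.1],255]]}}

```text
clock: 4.45
tool_pos: [0.5232, 0.3632, 0.1032]
eef_rot: [-0.047, 0.706, 0.046, 0.705]
contact_force: [0.0, -0.2, -4.2]
opening: 0.524
```

Run:
```python
from plant import r
from st import *
s,M=st(r)
```

```text
t 4.45 pos [0.5232 0.3632 0.1032] tilt(x axis) [-7.e-04 -6.e-04 -1.e+00] yaxis yaw 1.7019  F [ 0.05 -0.17 -4.24] open 0.524 q7 0.69
```

{"fn": "play_rows", "kwargs": {"targets": [[[0,0,0],[0,0,0.2],255],[[0,0,0],[0,0,0.3],255],[[0,0,0],[0,0,0.4],255],[[0,0,0],[0,0,0.5],255],[[0,0,0],[0,0,0.5],255]]}}

```text
clock: 4.95
tool_pos: [0.5234, 0.3635, 0.1809]
eef_rot: [-0.046, 0.705, 0.046, 0.706]
contact_force: [0.8, 0.6, -4.8]
opening: 0.52
```

{"fn": "play_rows", "kwargs": {"targets": [[[0,0,0],[0,0,0.5],255],[[0,0,0],[0,0,0.5],255],[[0,0,0],[0,0,0.5],255],[[0,0,0],[0,0,0],255],[[0,0,0],[0,0,0],255]]}}

```text
clock: 5.45
tool_pos: [0.5233, 0.3635, 0.2397]
eef_rot: [-0.046, 0.705, 0.047, 0.706]
contact_force: [-1.8, -0.6, -3.9]
opening: 0.521
```

Run:
```python
from plant import r
from ov import *
from st import *
b=r.snapshot("side");a=r.snapshot("scene");s,M=st(r)
cv2.imwrite("pics/s9.png",np.hstack([crop(b["color"],255,100,100,100,4),crop(a["color"],340,90,100,100,4)]))
```

```text
t 5.55 pos [0.5228 0.3628 0.2383] tilt(x axis) [-0.0017 -0.0016 -1.    ] yaxis yaw 1.7021  F [-0.04 -0.79 -4.4 ] open 0.521 q7 0.76
```

View pics/s9.png

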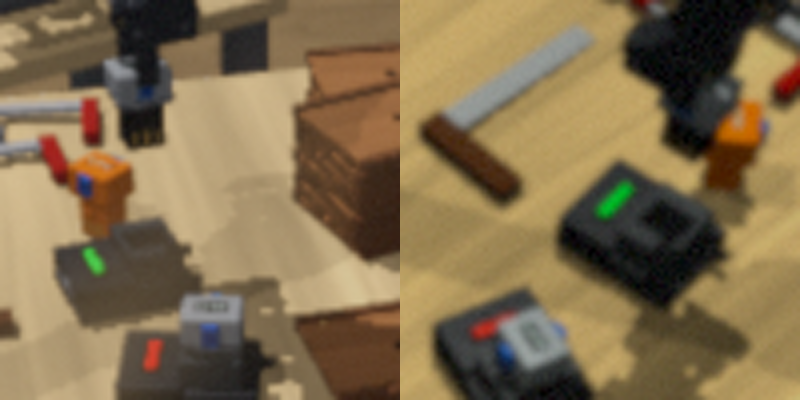

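The left half shows the empty charger with the pack hanging upright at crop (140,95), above the orange pack. Now I compute the clear spot.

Run:
```python
from h import *
import pickle
a,b=pickle.load(open("s0.pkl","rb"))
print("tape",hitz(a,377,243,.034),hitz(b,365,210,.034))
print("offcut",hitz(a,272,204,.03),hitz(b,273,254,.03))
print("busy corners",hitz(a,349,171,.04),hitz(a,365,201,.0),hitz(a,388,193,0),hitz(b,285,204,0),hitz(b,319,205,0))
print(proj(a,[.52,-.035,0]),proj(b,[.52,-.035,0]))
```

```text
tape [0.72998082 0.00520396 0.034     ] [ 0.72494059 -0.01010247  0.034     ]
offcut [ 0.38494676 -0.15989165  0.03      ] [ 0.37930906 -0.17312281  0.03      ]
busy corners [0.46265796 0.13053646 0.04      ] [0.57595131 0.10528323 0.        ] [0.60624068 0.19126079 0.        ] [0.46221964 0.13748059 0.        ] [0.58370385 0.10370384 0.        ]
[[325.00181885 213.25409646]] [[309.05365092 229.60156545]]
```

{"fn": "play_rows", "kwargs": {"targets": [[[0,0,0],[0,-0.4,0],255],[[0,0,-0.03],[0.03,-0.7,0],255],[[0,0,-0.03],[0.03,-0.9,0],255],[[0,0,-0.03],[0.03,-0.9,0],255],[[0,0,-0.03],[0.03,-0.9,0],255]]}}

```text
clock: 6.05
tool_pos: [0.5276, 0.2083, 0.2385]
eef_rot: [-0.004, 0.708, 0.003, 0.707]
contact_force: [0.8, -0.5, -4.7]
opening: 0.523
```

{"fn": "play_rows", "kwargs": {"targets": [[[0,0,-0.011],[0.03,-0.9,0],255],[[0,0,0],[0.03,-0.9,0],255],[[0,0,0],[0,-0.9,0],255],[[0,0,0],[0,-0.9,0],255],[[0,0,0],[0,-0.9,0],255]]}}

```text
clock: 6.55
tool_pos: [0.5294, 0.0286, 0.2387]
eef_rot: [-0.0, 0.708, -0.001, 0.706]
contact_force: [2.0, -0.1, -3.6]
opening: 0.517
```

{"fn": "play_rows", "kwargs": {"targets": [[[0,0,0],[0,-0.9,0],255],[[0,0,0],[0,-0.5,0],255],[[0,0,0],[0,-0.3,0],255],[[0,0,0],[0,0,0],255],[[0,0,0],[0,0,0],255]]}}

```text
clock: 7.05
tool_pos: [0.5304, -0.0353, 0.2392]
eef_rot: [0.0, 0.707, 0.001, 0.707]
contact_force: [-0.3, 1.1, -3.6]
opening: 0.519
```

Run:
```python
from plant import r
from st import *
r.snapshot("side");r.snapshot("side")
s,M=st(r)
```

```text
t 7.15 pos [ 0.5306 -0.0344  0.2394] tilt(x axis) [ 1.0e-04  1.4e-03 -1.0e+00] yaxis yaw 1.5739  F [-0.46  0.06 -4.41] open 0.520 q7 1.25
```

{"fn": "play_rows", "kwargs": {"targets": [[[0,0,0],[0,0,-0.5],255],[[0,0,0],[0,0,-0.8],255],[[0,0,0],[0,0,-0.8],255],[[0,0,0],[0,0,-0.8],255],[[0,0,0],[0,0,-0.6],255]]}}

```text
clock: 7.65
tool_pos: [0.5304, -0.0345, 0.0977]
eef_rot: [-0.001, 0.707, 0.001, 0.707]
contact_force: [0.6, 0.3, -3.0]
opening: 0.518
```

{"fn": "play_rows", "kwargs": {"targets": [[[0,0,0],[0,0,-0.3],255],[[0,0,0],[0,0,0],255],[[0,0,0],[0,0,0],255]]}}

```text
clock: 7.95
tool_pos: [0.5314, -0.0357, 0.0881]
eef_rot: [-0.0, 0.707, 0.001, 0.708]
contact_force: [0.3, -0.5, -3.6]
opening: 0.52
```

Run:
```python
from plant import r
from ov import *
from st import *
b=r.snapshot("side");a=r.snapshot("scene");w=r.snapshot("wrist");s,M=st(r)
o=[]
for p,c in((b,(285,185,50,50)),(a,(300,185,50,50))):
    im=crop(p["color"],*c,8)
    im2=im.copy();draw(im2,p,place(HEAD,.5306,-.0344,0,s["tool_pos"][2]-.0756),(0,255,255),8,*c[:2]);o.append(im2)
cv2.imwrite("pics/s10.png",np.hstack(o));cv2.imwrite("pics/w10.png",w["color"][:,:,::-1])
```

```text
t 8.10 pos [ 0.5316 -0.0363  0.0886] tilt(x axis) [ 2.6e-03  2.0e-04 -1.0e+00] yaxis yaw 1.5710  F [ 0.05 -0.35 -3.16] open 0.522 q7 1.12
```

View pics/s10.png

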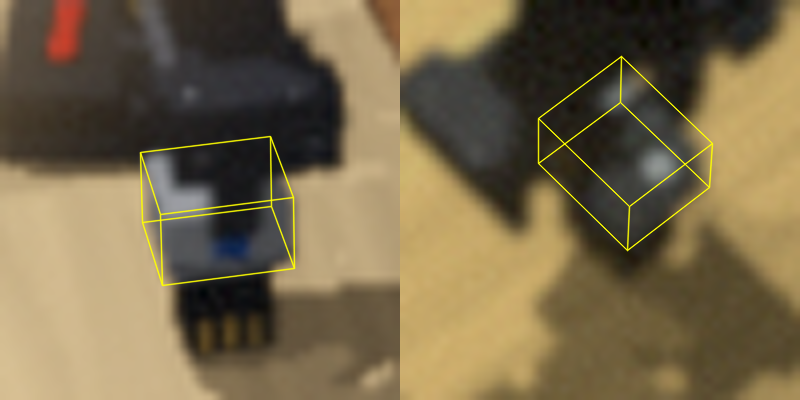

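View pics/w10.png

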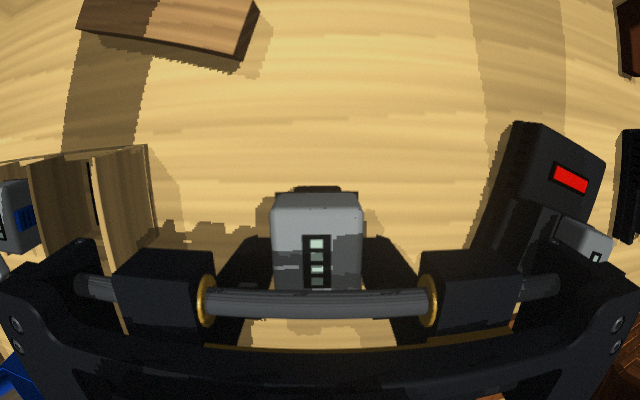

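The pack hangs upright, with its foot about 12 mm above the bench, and the surroundings are clear. I lower it in small steps.

{"fn": "play_rows", "kwargs": {"targets": [[[0,0,0],[0,0,-0.15],255],[[0,0,0],[0,0,-0.1],255],[[0,0,0],[0,0,-0.05],255],[[0,0,0],[0,0,0],255],[[0,0,0],[0,0,0],255]]}}

```text
clock: 8.6
tool_pos: [0.5306, -0.0365, 0.0756]
eef_rot: [-0.0, 0.707, 0.0, 0.707]
contact_force: [-1.5, -0.5, 2.7]
opening: 0.52
```

{"fn": "play_rows", "kwargs": {"targets": [[[0,0,0],[0,0,-0.025],255],[[0,0,0],[0,0,0],255],[[0,0,0],[0,0,0],255]]}}

```text
clock: 8.9
tool_pos: [0.5307, -0.0365, 0.0756]
eef_rot: [-0.0, 0.707, -0.0, 0.707]
contact_force: [-3.4, 0.0, 11.5]
opening: 0.513
```

It touches the bench at z = 0.0756. I relieve the load and open.

{"fn": "play_rows", "kwargs": {"targets": [[[0,0,0],[0,0,0.03],255],[[0,0,0],[0,0,0],200],[[0,0,0],[0,0,0],110],[[0,0,0],[0,0,0],70],[[0,0,0],[0,0,0],30]], "newtons": 15}}

```text
clock: 9.4
tool_pos: [0.5308, -0.0364, 0.0755]
eef_rot: [0.0, 0.707, 0.0, 0.707]
contact_force: [-0.0, 0.1, 0.2]
opening: 0.727
```

{"fn": "play_rows", "kwargs": {"targets": [[[0,0,0],[0,0,0],0],[[0,0,0],[0,0,0],0],[[0,0,0],[0,0,0],0],[[0,0,0],[0,0,0.3],0],[[0,0,0],[0,0,0.7],0]]}}

```text
clock: 9.9
tool_pos: [0.5292, -0.0364, 0.115]
eef_rot: [-0.0, 0.709, 0.0, 0.706]
contact_force: [0.2, -0.2, 0.3]
opening: 0.998
```

{"fn": "play_rows", "kwargs": {"targets": [[[0,0,0],[0,0,0.9],0],[[0,0,0],[0,0,0.9],0],[[0,0,0],[0,0,0.6],0],[[0,0,0],[0,0,0],0],[[0,0,0],[0,0,0],0]]}}

```text
clock: 10.4
tool_pos: [0.5306, -0.0367, 0.2123]
eef_rot: [-0.0, 0.707, -0.0, 0.708]
contact_force: [0.2, 0.4, -0.7]
opening: 1.0
```

Run:
```python
from plant import r
from ov import *
from st import *
import pickle
b=r.snapshot("side");a=r.snapshot("scene");s,M=st(r);w=r.snapshot("wrist");s,M=st(r)
pickle.dump(w,open("w3.pkl","wb"))
cv2.imwrite("pics/s11.png",np.hstack([crop(b["color"],275,185,60,60,6),crop(a["color"],290,185,60,60,6)]));
c=(250,120,130,140);im=crop(w["color"],*c,4);cv2.imwrite("pics/w11.png",im)
cv2.imwrite("pics/w11f.png",w["color"][:,:,::-1])
draw(im,w,place(HEAD,.5306,-.0365,0,0),(0,255,255),4,*c[:2],fish=True);cv2.imwrite("pics/w11o.png",im)
```

```text
t 10.50 pos [ 0.5298 -0.0366  0.2108] tilt(x axis) [-1.9e-03 -2.0e-04 -1.0e+00] yaxis yaw 1.5711  F [-0.46 -0.16 -0.09] open 0.999 q7 1.22
t 10.55 pos [ 0.5298 -0.0366  0.2106] tilt(x axis) [-2.3e-03 -1.0e-04 -1.0e+00] yaxis yaw 1.5712  F [ 0.4  -0.03  0.53] open 1.000 q7 1.22
```

View pics/s11.png

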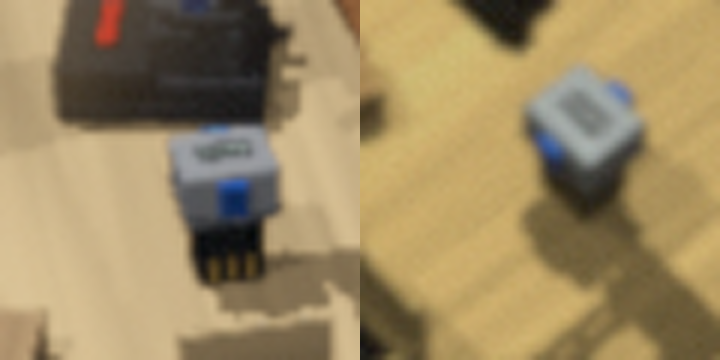

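View pics/w11o.png

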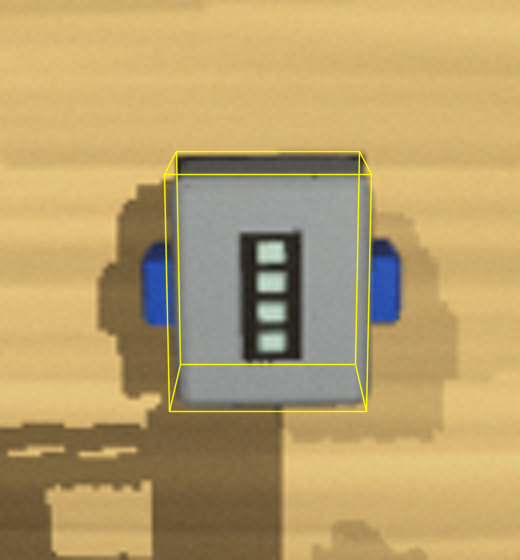

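View pics/w11f.png

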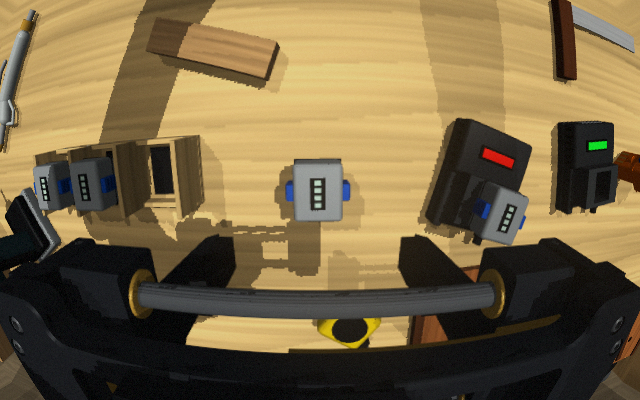

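The pack stands upright at about (0.531, -0.036) with both tabs sprung out, and the overlay matches it. Next I look at the rack more closely from above before regrasping.

{"fn": "play_rows", "kwargs": {"targets": [[[0,0,0],[0,-0.5,0.2],0],[[0,0,0],[0,-0.9,0.2],0],[[0,0,0],[0,-0.9,0.2],0],[[0,0,0],[0,-0.9,0],0],[[0,0,0],[0,-0.8,0],0]]}}

```text
clock: 11.05
tool_pos: [0.5298, -0.1983, 0.2345]
eef_rot: [0.0, 0.708, -0.0, 0.706]
contact_force: [0.4, -0.2, -0.1]
opening: 0.999
```

{"fn": "play_rows", "kwargs": {"targets": [[[0,0,0],[0,-0.4,0],0],[[0,0,0],[0,0,0],0],[[0,0,0],[0,0,0],0],[[0,0,0],[0,0,0],0]]}}

```text
clock: 11.45
tool_pos: [0.531, -0.2097, 0.2354]
eef_rot: [-0.001, 0.707, 0.002, 0.707]
contact_force: [-0.0, 0.0, 0.2]
opening: 1.0
```

Run:
```python
from plant import r
from ov import *
from st import *
import pickle
st(r);w=r.snapshot("wrist");s,M=st(r)
pickle.dump(w,open("w4.pkl","wb"))
c=(180,90,200,150);im=crop(w["color"],*c,4);cv2.imwrite("pics/w12.png",im)
rk=(.5205,-.291,0)
draw(im,w,place(RK,*rk),(0,255,255),4,*c[:2],fish=True);draw(im,w,place(BAY+[0,.074,0],*rk),(255,0,255),4,*c[:2],fish=True)
cv2.imwrite("pics/w12o.png",im)
```

```text
t 11.45 pos [ 0.531  -0.2097  0.2354] tilt(x axis) [-2.0e-04  1.8e-03 -1.0e+00] yaxis yaw 1.5747  F [-0.03  0.03  0.22] open 1.000 q7 1.56
t 11.50 pos [ 0.531  -0.2099  0.2355] tilt(x axis) [-1.0e-04  1.4e-03 -1.0e+00] yaxis yaw 1.5746  F [ 1.45  0.75 -0.18] open 1.000 q7 1.56
```

View pics/w12.png

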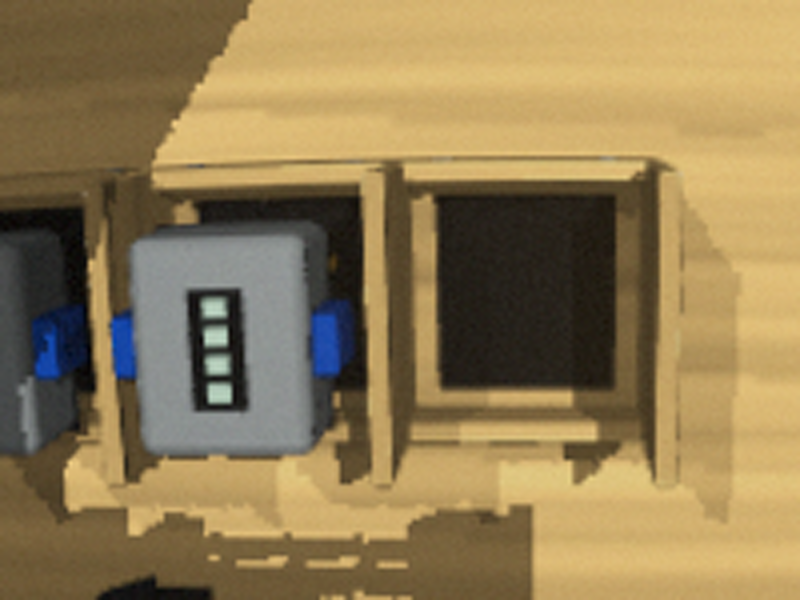

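View pics/w12o.png

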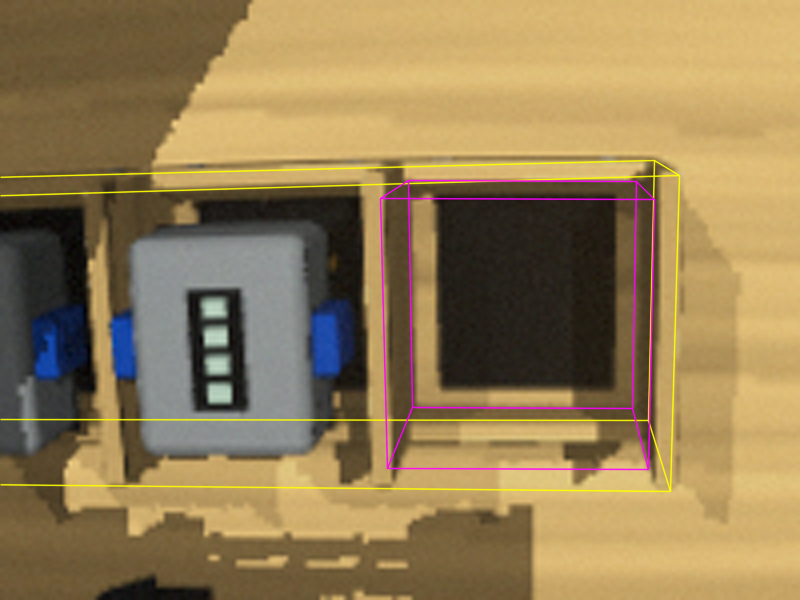

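Run:
```python
from ov import *
import pickle
from scipy.optimize import least_squares
p=pickle.load(open("w4.pkl","rb"))
L=[(-.041,.114,681,174),(.041,.114,680,486),(-.041,.108,655,174),(.041,.108,656,486),(-.041,.040,387,170),(.041,.040,394,486),(-.041,.034,361,170),(.041,.034,372,486),(.041,-.034,127,484),(.041,-.04,108,484)]
W=np.array([[l[0],l[1],.072] for l in L]);I=np.array([[l[2],l[3]] for l in L])/4-.375+[180,90]
f=lambda v:(proj(p,place(W,*v),True)-I).ravel()
s=least_squares(f,[.5205,-.291,0],x_scale=[.01,.01,.1],loss="soft_l1");print(s.x);print((f(s.x)*4).reshape(-1,2).round(1))
rk=s.x;print("bay",place(np.array([[0,.074,0]]),*rk))
# stored packs check
c=(180,90,200,150);im=crop(p["color"],*c,4)
draw(im,p,place(RK,*rk),(0,255,255),4,*c[:2],fish=True);draw(im,p,place(BAY+[0,.074,0],*rk),(255,0,255),4,*c[:2],fish=True)
draw(im,p,place(HEAD,*rk,.008),(0,0,255),4,*c[:2],fish=True)
cv2.imwrite("pics/w13.png",im)
```

```text
[ 0.51974961 -0.28935815  0.00422771]
[[ 3.9 -3.7]
 [-2.7  0.6]
 [ 5.8 -4. ]
 [-1.6  0.6]
 [-1.4  0.7]
 [ 0.4  0.6]
 [ 0.7  1.2]
 [-0.2  0.5]
 [-0.7  1.1]
 [-2.1  1. ]]
bay [[ 0.51943676 -0.21535882  0.        ]]
```

View pics/w13.png

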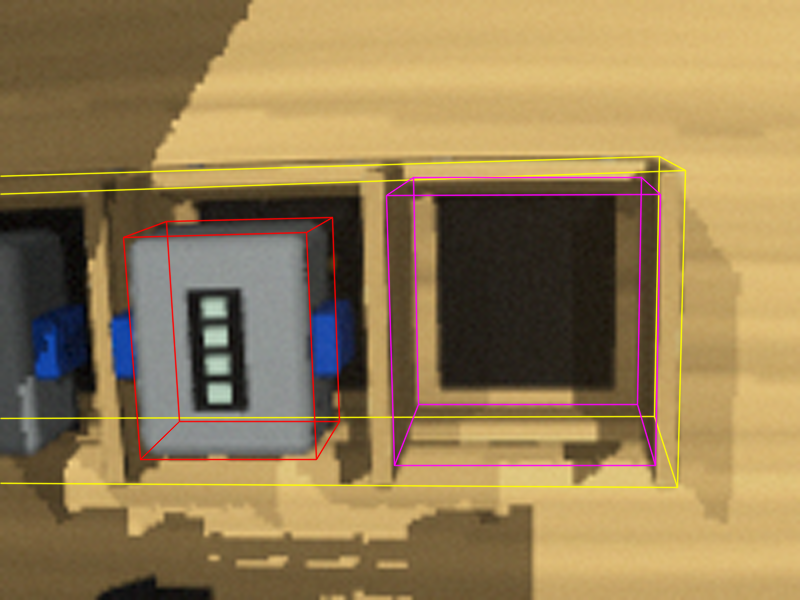

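{"fn": "play_rows", "kwargs": {"targets": [[[0,0,-0.143],[0,0.4,0],0],[[0,0,-0.143],[0,0.8,0],0],[[0,0,-0.143],[0,0.8,0],0],[[0,0,-0.143],[0,0.8,0],0],[[0,0,-0.143],[0,0.8,0],0]]}}

```text
clock: 12.0
tool_pos: [0.5304, -0.0655, 0.2357]
eef_rot: [0.249, 0.662, -0.248, 0.662]
contact_force: [0.2, 0.1, -0.5]
opening: 1.001
```

{"fn": "play_rows", "kwargs": {"targets": [[[0,0,-0.143],[0,0.5,0],0],[[0,0,-0.143],[0,0.25,0],0],[[0,0,-0.143],[0,0,0],0],[[0,0,-0.143],[0,0,0],0],[[0,0,-0.143],[0,0,0],0]]}}

```text
clock: 12.5
tool_pos: [0.5304, -0.0364, 0.2357]
eef_rot: [0.465, 0.534, -0.464, 0.533]
contact_force: [0.4, 0.1, -1.1]
opening: 1.0
```

{"fn": "play_rows", "kwargs": {"targets": [[[0,0,-0.143],[0,0,0],0],[[0,0,0],[0,0,0],0],[[0,0,0],[0,0,0],0],[[0,0,0],[0,0,0],0],[[0,0,0],[0,0,0],0]]}}

```text
clock: 13.0
tool_pos: [0.5306, -0.0383, 0.2356]
eef_rot: [0.5, 0.5, -0.5, 0.5]
contact_force: [0.5, -0.1, -0.1]
opening: 1.0
```

Run:
```python
from plant import r
from ov import *
from st import *
import pickle
w=r.snapshot("wrist");s,M=st(r)
c=(250,90,130,140);im=crop(w["color"],*c,4)
draw(im,w,place(HEAD,.5306,-.0365,0,0),(0,255,255),4,*c[:2],fish=True);cv2.imwrite("pics/w14o.png",im)
print((np.array([.5306,-.0362,.0756])-s["tool_pos"])/.04)
```

```text
t 13.05 pos [ 0.5306 -0.0384  0.2356] tilt(x axis) [ 2.e-04  3.e-04 -1.e+00] yaxis yaw -0.0009  F [-0.15 -1.29  0.4 ] open 1.003 q7 0.05
[ 5.12428046e-04  5.49399762e-02 -3.99969864e+00]
```

View pics/w14o.png

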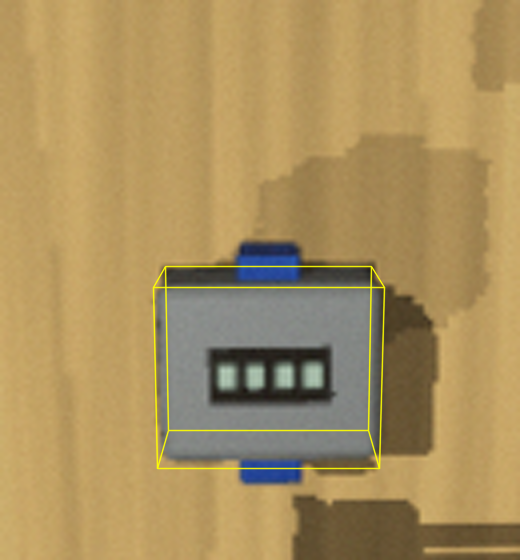

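Overlay and picture agree, and the jaws now run along x. I descend to the head's front and back.

{"fn": "play_rows", "kwargs": {"targets": [[[0,0,0],[0,0.05,-0.5],0],[[0,0,0],[0,0,-0.9],0],[[0,0,0],[0,0,-0.9],0],[[0,0,0],[0,0,-0.6],0],[[0,0,0],[0,0,0],0]]}}

```text
clock: 13.55
tool_pos: [0.5284, -0.0363, 0.1169]
eef_rot: [-0.499, -0.501, 0.502, -0.498]
contact_force: [-0.1, -0.1, 0.6]
opening: 0.993
```

{"fn": "play_rows", "kwargs": {"targets": [[[0,0,0],[0,0,0],0],[[0,0,0],[0,0,-0.4],0],[[0,0,0],[0,0,-0.4],0],[[0,0,0],[0,0,-0.3],0],[[0,0,0],[0,0,0],0]]}}

```text
clock: 14.05
tool_pos: [0.5306, -0.0364, 0.0755]
eef_rot: [-0.5, -0.5, 0.5, -0.499]
contact_force: [-0.2, 0.1, 0.4]
opening: 1.001
```

{"fn": "play_rows", "kwargs": {"targets": [[[0,0,0],[0,0,0],0],[[0,0,0],[0,0,0],0],[[0,0,0],[0,0,0],0]]}}

```text
clock: 14.35
tool_pos: [0.5311, -0.0365, 0.0763]
eef_rot: [0.501, 0.499, -0.5, 0.5]
contact_force: [0.0, -0.1, -0.7]
opening: 0.999
```

Run:
```python
from plant import r
from ov import *
from st import *
b=r.snapshot("side");s,M=st(r)
cv2.imwrite("pics/s15.png",crop(b["color"],275,175,70,70,8))
```

```text
t 14.40 pos [ 0.531  -0.0365  0.0762] tilt(x axis) [ 0.0012  0.     -1.    ] yaxis yaw -0.0020  F [ 0.7  -0.64  0.16] open 0.999 q7 0.06
```

View pics/s15.png

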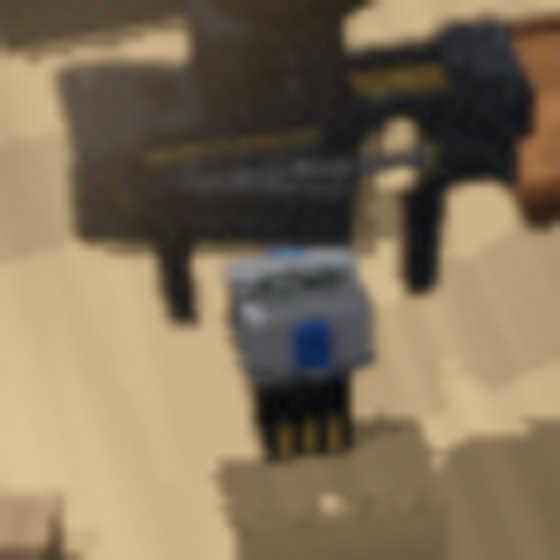

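The fingers straddle the head front and back, at (180,290) and (420,260), and the tab at (313,345) is free. I close.

{"fn": "play_rows", "kwargs": {"targets": [[[0,0,0],[0,0,-0.05],0],[[0,0,0],[0,0,0],60],[[0,0,0],[0,0,0],120],[[0,0,0],[0,0,0],255],[[0,0,0],[0,0,0],255]], "newtons": 25}}

```text
clock: 14.9
tool_pos: [0.5306, -0.0365, 0.0735]
eef_rot: [0.501, 0.499, -0.5, 0.5]
contact_force: [0.3, -0.2, -0.0]
opening: 0.662
```

{"fn": "play_rows", "kwargs": {"targets": [[[0,0,0],[0,0,0],255],[[0,0,0],[0,0,0],255],[[0,0,0],[0,0,0],255]]}}

```text
clock: 15.2
tool_pos: [0.5308, -0.0365, 0.0736]
eef_rot: [0.501, 0.499, -0.5, 0.5]
contact_force: [0.9, -0.1, -0.1]
opening: 0.633
```

{"fn": "play_rows", "kwargs": {"targets": [[[0,0,0],[0,0,0.1],255],[[0,0,0],[0,0,0.3],255],[[0,0,0],[0,0,0.6],255],[[0,0,0],[0,0,0.8],255],[[0,0,0],[0,0,0.8],255]]}}

```text
clock: 15.7
tool_pos: [0.5298, -0.0365, 0.179]
eef_rot: [-0.5, -0.5, 0.501, -0.499]
contact_force: [0.7, 0.1, -3.8]
opening: 0.632
```

{"fn": "play_rows", "kwargs": {"targets": [[[0,0,0],[0,0,0.6],255],[[0,0,0],[0,-0.3,0.1],255],[[0,0,0],[-0.05,-0.6,0],255],[[0,0,0],[-0.08,-0.8,0],255],[[0,0,0],[-0.08,-0.8,0],255]]}}

```text
clock: 16.2
tool_pos: [0.5209, -0.1381, 0.2047]
eef_rot: [-0.5, -0.5, 0.501, -0.499]
contact_force: [1.4, 0.1, -4.0]
opening: 0.632
```

{"fn": "play_rows", "kwargs": {"targets": [[[0,0,0],[-0.07,-0.8,0],255],[[0,0,0],[0,-0.7,0],255],[[0,0,0],[0,-0.5,0],255],[[0,0,0],[0,0,0],255],[[0,0,0],[0,0,0],255]]}}

```text
clock: 16.7
tool_pos: [0.5181, -0.2169, 0.2046]
eef_rot: [-0.501, -0.5, 0.501, -0.498]
contact_force: [0.4, 1.2, -3.8]
opening: 0.636
```

{"fn": "play_rows", "kwargs": {"targets": [[[0,0,0],[0,0,0],255],[[0,0,0],[0,0,0],255],[[0,0,0],[0,0,0],255]]}}

```text
clock: 17.0
tool_pos: [0.5195, -0.2154, 0.2054]
eef_rot: [0.5, 0.5, -0.5, 0.5]
contact_force: [0.0, -0.3, -4.2]
opening: 0.628
```

Run:
```python
from plant import r
from ov import *
from st import *
b=r.snapshot("side");a=r.snapshot("scene");w=r.snapshot("wrist");s,M=st(r)
print((np.array([.5195,-.2163,.0816])-s["tool_pos"])/.04)
cv2.imwrite("pics/s16.png",np.hstack([crop(b["color"],290,205,65,65,6),crop(a["color"],250,190,65,65,6)]))
cv2.imwrite("pics/w16.png",w["color"][:,:,::-1])
```

```text
t 17.15 pos [ 0.5195 -0.216   0.2056] tilt(x axis) [ 1.e-04  1.e-04 -1.e+00] yaxis yaw -0.0012  F [-0.27  0.35 -3.54] open 0.629 q7 0.35
[ 3.42813770e-04 -7.71847069e-03 -3.09926314e+00]
```

View pics/s16.png

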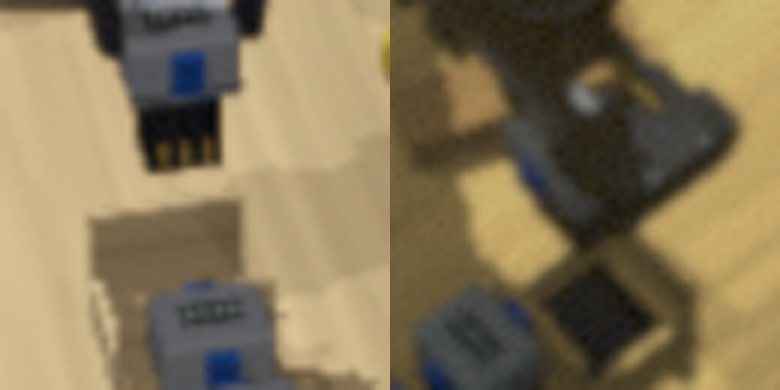

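View pics/w16.png

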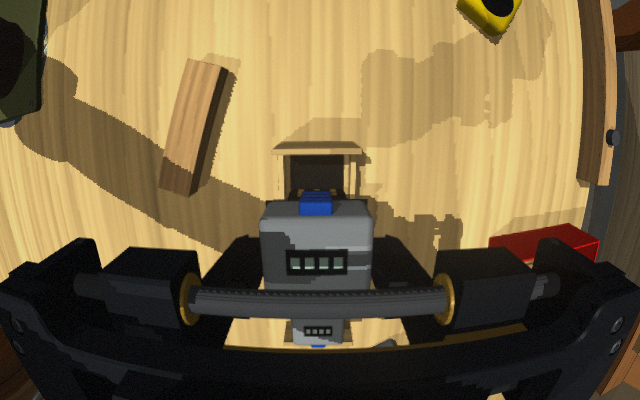

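Run:
```python
from plant import r
from ov import *
from st import *
w=r.snapshot("wrist");s,M=st(r)
c=(240,120,160,110);im=crop(w["color"],*c,5)
im0=im.copy()
rk=(.5195,-.2903,.008)
draw(im,w,place(box(-.041,.041,.108,.114,0,.072),*rk),(0,255,255),5,*c[:2],fish=True)
draw(im,w,place(HEAD,.5195,-.216,0,.132),(0,0,255),5,*c[:2],fish=True)
cv2.imwrite("pics/w17.png",im)
```

```text
t 17.20 pos [ 0.5195 -0.2161  0.2056] tilt(x axis) [ 1.e-04  0.e+00 -1.e+00] yaxis yaw -0.0014  F [-0.23 -0.5  -4.55] open 0.633 q7 0.35
```

View pics/w17.png

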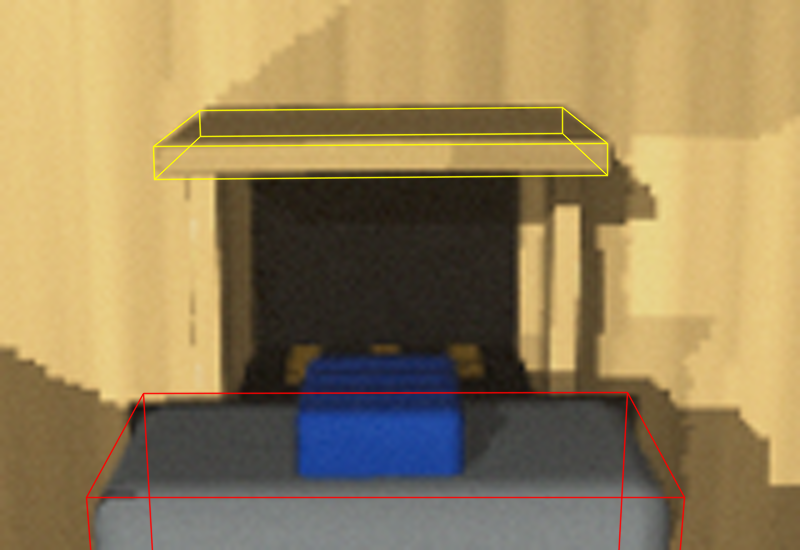

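The rack wall overlay matches to within about 1 mm, so I lower straight into the bay.

{"fn": "play_rows", "kwargs": {"targets": [[[0,0,0.006],[0,0,-0.4],255],[[0,0,0],[0,0,-0.5],255],[[0,0,0],[0,0,-0.4],255],[[0,0,0],[0,0,-0.3],255],[[0,0,0],[0,0,-0.3],255]]}}

```text
clock: 17.7
tool_pos: [0.5197, -0.2165, 0.129]
eef_rot: [0.499, 0.501, -0.499, 0.501]
contact_force: [-0.7, -0.2, -2.9]
opening: 0.634
```

{"fn": "play_rows", "kwargs": {"targets": [[[0,0,0],[0,0,-0.3],255],[[0,0,0],[0,0,-0.3],255],[[0,0,0],[0,0,-0.3],255],[[0,0,0],[0,0,0],255],[[0,0,0],[0,0,0],255]]}}

```text
clock: 18.2
tool_pos: [0.5194, -0.2164, 0.0933]
eef_rot: [0.499, 0.501, -0.499, 0.501]
contact_force: [0.8, -0.3, -3.1]
opening: 0.633
```

Run:
```python
from plant import r
from ov import *
from st import *
b=r.snapshot("side");w=r.snapshot("wrist");s,M=st(r)
cv2.imwrite("pics/s18.png",np.hstack([crop(b["color"],280,205,80,80,5),crop(w["color"],240,110,160,160,3)[:400,:400]]))
```

```text
t 18.30 pos [ 0.5198 -0.2167  0.094 ] tilt(x axis) [ 1.1e-03 -4.0e-04 -1.0e+00] yaxis yaw 0.0039  F [-0.63  0.1  -3.33] open 0.629 q7 0.35
```

View pics/s18.png

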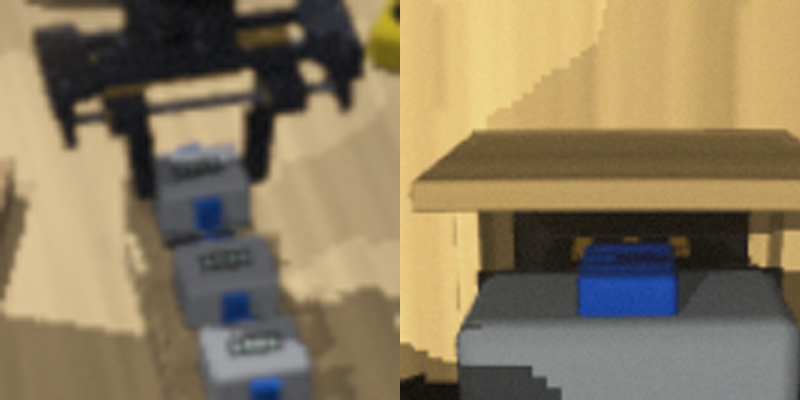

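{"fn": "play_rows", "kwargs": {"targets": [[[0,0,0],[0,0,-0.15],255],[[0,0,0],[0,0,-0.08],255],[[0,0,0],[0,0,-0.04],255],[[0,0,0],[0,0,0],255],[[0,0,0],[0,0,0],255]]}}

```text
clock: 18.8
tool_pos: [0.5194, -0.2165, 0.0827]
eef_rot: [0.499, 0.501, -0.499, 0.501]
contact_force: [0.6, 0.1, -3.9]
opening: 0.632
```

{"fn": "play_rows", "kwargs": {"targets": [[[0,0,0],[0,0,-0.03],255],[[0,0,0],[0,0,0],255],[[0,0,0],[0,0,0],255]]}}

```text
clock: 19.1
tool_pos: [0.5195, -0.2165, 0.0816]
eef_rot: [0.499, 0.501, -0.499, 0.501]
contact_force: [0.0, 0.1, -3.3]
opening: 0.634
```

{"fn": "play_rows", "kwargs": {"targets": [[[0,0,0],[0,0,-0.02],255],[[0,0,0],[0,0,0],255],[[0,0,0],[0,0,0],255]]}}

```text
clock: 19.4
tool_pos: [0.5195, -0.2166, 0.0815]
eef_rot: [0.499, 0.501, -0.499, 0.501]
contact_force: [-1.7, 0.8, 6.3]
opening: 0.631
```

The foot is on the bay floor, with a 6 N reaction. I release.

{"fn": "play_rows", "kwargs": {"targets": [[[0,0,0],[0,0,0.01],255],[[0,0,0],[0,0,0],150],[[0,0,0],[0,0,0],70],[[0,0,0],[0,0,0],30],[[0,0,0],[0,0,0],0]], "newtons": 15}}

```text
clock: 19.9
tool_pos: [0.5195, -0.2165, 0.081]
eef_rot: [0.499, 0.501, -0.499, 0.501]
contact_force: [0.2, -0.6, -0.1]
opening: 0.883
```

{"fn": "play_rows", "kwargs": {"targets": [[[0,0,0],[0,0,0],0],[[0,0,0],[0,0,0],0],[[0,0,0],[0,0,0.2],0],[[0,0,0],[0,0,0.6],0],[[0,0,0],[0,0,0.8],0]]}}

```text
clock: 20.4
tool_pos: [0.5184, -0.2161, 0.1452]
eef_rot: [0.499, 0.502, -0.499, 0.5]
contact_force: [0.7, 0.1, 0.2]
opening: 1.001
```

{"fn": "play_rows", "kwargs": {"targets": [[[0,0,0],[0,0,0.9],0],[[0,0,0],[0,0,0.9],0],[[0,0,0],[0,0.9,0.7],0],[[0,0,0],[0,0.9,0],0],[[0,0,0],[0,0.9,0],0]]}}

```text
clock: 20.9
tool_pos: [0.5199, -0.1076, 0.247]
eef_rot: [0.5, 0.5, -0.498, 0.502]
contact_force: [-0.4, 0.4, -0.4]
opening: 1.004
```

{"fn": "play_rows", "kwargs": {"targets": [[[0,0,0],[0,0.9,0],0],[[0,0,0],[0,0.5,0],0],[[0,0,0],[0,0,0],0],[[0,0,0],[0,0,0],0],[[0,0,0],[0,0,0],0]]}}

```text
clock: 21.4
tool_pos: [0.5193, -0.0543, 0.2454]
eef_rot: [0.499, 0.5, -0.5, 0.501]
contact_force: [0.5, -0.9, 0.2]
opening: 1.001
```

Run:
```python
from plant import r
from ov import *
from st import *
b=r.snapshot("side");a=r.snapshot("scene");s,M=st(r)
o=[]
for p,c in((b,(290,220,80,80)),(a,(225,205,80,80))):
    im=crop(p["color"],*c,5);o.append(im)
cv2.imwrite("pics/s20.png",np.hstack(o));cv2.imwrite("pics/a20.png",a["color"][:,:,::-1])
```

```text
t 21.50 pos [ 0.5193 -0.0543  0.2452] tilt(x axis) [ 2.e-04 -8.e-04 -1.e+00] yaxis yaw 0.0012  F [ 0.88 -0.61 -0.75] open 1.002 q7 0.07
```

View pics/s20.png

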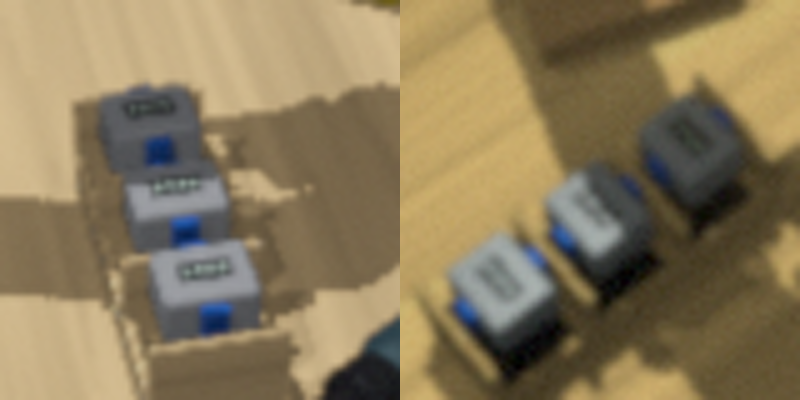

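View pics/a20.png

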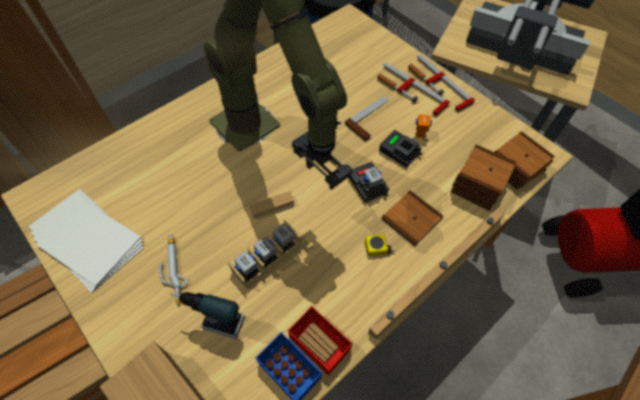

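The pack sits upright in line with the other two, at side crop (152,130) and scene crop (690,150), with its tabs facing the dividers. The bystanders are where they were, and the arm is clear.

Run:
```python
from plant import r
print(r.finish_job())
```

```text
the job is handed in; nothing more can be done
None
```

The charged pack from the green-lamp charger is in the rack's empty bay, and I handed the job in at about 21.5 s; no verdict is reported.

- **Unlatch and lift:** I pinched both tabs flush (opening 46.1 mm) and drew the pack straight up. The force after it came free was about 4 N, which is its weight.
- **On the bench:** I stood it upright at about (0.53, -0.04) m and let go. The pictures showed it standing with both tabs sprung out. It took about 11.5 N of push as it touched down, which I relieved before opening.
- **Regrasp and rack:** I took it by the front and back of the head (opening about 56 mm, tabs free) and lowered it until the bay floor pushed back with about 6 N. Then I released it and moved the arm clear.

**Last checks:** The side and scene pictures show the pack upright in line with the two stored packs, with its tabs facing the dividers. The other packs, the chargers and the bystanders look unmoved by eye; I did not measure them again. My position estimates from the different cameras disagreed by 1–2 mm, within the clearances. No check failed.

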